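# Change the kitchen roll

### The arm

A 6-joint arm with a two-finger parallel gripper is mounted at the origin on a cart in front of the work surface, level with it; the furniture and walls round the work are solid. World frame = base frame: x ahead of the robot, y to its left, z up, the work surface at z = 0. Lengths are in m, angles in degrees, forces in N, time in s.
With the tool pointing down it reaches from about 0.3 to 0.775 m from the base axis. Payload 14.6 kg.
Tool frame: the origin (TCP) lies midway between the tips of the shut fingers; the grasp point (between the pads) lies 19 mm behind it (hold_point_z is the distance from the TCP to the grasp point, in m); z points along the fingers, y is the line along which they close (so a half turn about z gives the same grasp; the last joint's range is limited). The gripper opens to 85 mm and grips with 20 to 120 N. Pads are 22 mm wide; open, the fingers measure 114 mm over their backs; the gripper's body (76 mm by 85 mm) begins 54 mm behind the grasp point. The pads swing forward as they close: fully open they stand 13 mm farther back than shut.
Start: joints at [62.017, 17.183, 87.147, -0, 75.671, -3.816], TCP at [0.225, 0.502, 0.231] pointing down, gripper open.
Joint ranges: [-173.82, 173.82], [-45.26, 126.66], [13.44, 144.39], [-59.66, 239.66], [0, 175.72], [-146.38, 146.38]. Speed limits (degrees/s): [127.2, 127.2, 147.25, 180, 180, 180].

### API

Orientations are given as a 3x3 rotation matrix whose columns are the frame's x, y, z axes.
In Python, from cell import sense, capture, job_done, hold_point_z gives the robot as it stands.
- The arm moves only by the tool servo_tool, never from a script. Its argument "motion" is a list of rows, each an object with "jaw": the closure in counts, from 0 (fully open) to 255 (shut); "linear": the shift along the tool's x, y, z in m, a list of three; "spin": the turn about the tool's z in degrees. In form: [{"jaw": jaw, "linear": [x, y, z], "spin": spin}, ...]. A call has 1 to 8 rows; each row is the pose to reach, as a shift and turn from the pose commanded when the call began, along the tool's axes at that moment; what a row does not reach only later rows make up. A row lasts 1/10 s, in which the tool goes at most 50 mm and 8.59 degrees, less where a joint would pass 70% of its speed; a pose out of reach is approached as far as the arm can. A call with a gripper value outside its range is refused whole. The fingers move at their own pace and stop on an object; "newtons" is the grip in N (left out, the last holds). Time passes only in rows, so rows that repeat a pose let the fingers close. It gives the time, the measured TCP pose, the force, the opening and the grip force at its end, in the units of the state.
- sense(): the state, without advancing time (a new reading comes with each control period).
- capture(name): name is "scene" or "side" or "wrist"; returns a dict with "img" (400x640x3 uint8, blue, green, red), "mtx" (3x3 intrinsics, pixels), "k1" (the pictures are not rectified: a ray, as slopes to the right and down, at radius r is drawn at 1 + k1 r^2 times it, then the intrinsics apply), "T" (4x4, takes a point from camera to world coordinates); the wrist camera has in their place "T_tool_cam" (4x4, takes a point from camera to tool coordinates, whose origin is the TCP and whose axes are the flange's). Camera axes: x right, y up, looking along -z (the intrinsics and any distortion apply to the point x, -y, -z); pixel columns grow to the right and rows downward; lengths in m; the calibration is good to about 2 mm. A picture is of the moment at which its call begins: read the wrist's pose just before it. There is no depth.
- job_done(): hands the job in; it is judged then, once.
The state is a dict: "t": time; "joints": joint angles; "joint_vel": joint speeds; "effort": joint torques, N m; "tool_pos": TCP position; "orientation": TCP orientation; "contact_force": force on the tool from outside, world axes, zero at the start; "ft_torque": the same for the moment, N m; "gripper_width": opening from 0.0 (shut) to 1.0 (fully open); "gripper_force": force on a finger pad.
Only numpy, scipy, OpenCV 4.12 (cv2) and the standard library are available. Lean on these libraries where they do the work, as an engineer would, in place of code of your own. Each camera call takes 0.05 s, during which the arm holds its last target. There are 200 camera calls.

### The job

The kitchen roll has run out: take the bare cardboard core off the holder's spindle and put it in the steel pail. Put the fresh paper roll over the spindle, right down onto the holder's base, and then swing the holder's arm in until its upright bar rests against the paper, so that the roll cannot unwind. Leave the other things on the hob cover where they stand.

Things in the scene. Friction and masses are not known exactly. Their poses are not given: they have to be found in the camera images.
- holder: kitchen-roll holder of brushed steel, fixed in place: round base 140 mm across and 16 mm high, with an upright spindle 30 mm in diameter (rounded over the top 16 mm) in its middle, whose top is 156 mm above the underside, and a hinged tension arm. Origin: centre of the base's underside, on the spindle's axis; z up. It stands on the wooden hob cover, whose top is at z = 0.018.
- spindle_top (a point): top end of the spindle, on its axis
- tension_arm (a joint): the holder's arm on an upright pivot 58 mm from the spindle's axis; stiff (about 1.5 N at the bar), stays where it is left. A crank 50 mm long just above the base carries an upright bar 10 mm thick. 0 = swung right out; grows as the arm swings in (clockwise from above); at about 1.7 rad the bar touches a centred fresh roll; stop at 2.0.
- bar_knob (a point): centre of the ball, 18 mm in diameter, on top of the arm's upright bar and on the bar's axis, 176 mm above the holder's underside (30 mm above the top of a seated roll). Bar axis to roll axis is 38 mm when the bar touches the paper.
- bar_pivot (a point): point on the arm's upright pivot axis, at the height of the ball; 50 mm from the bar's axis
- core: bare cardboard core (tube), 40 mm outside and 35 mm inside diameter, 130 mm long, 20 g, standing on the holder's base round the spindle at the start. Origin: centre of its lower end, z along the tube.
- core_mid (a point): middle of the cardboard core, on its axis
- paper_roll: fresh short roll of white kitchen paper, 66 mm in diameter, 130 mm long, about 140 g, with a cardboard core of 35 mm clear bore, standing upright on the hob cover. Origin: centre of its lower end, z along the roll.
- roll_top (a point): centre of the paper roll's upper end
- pail: small open round steel pail used as a table bin, loose, 0.8 kg: 124 mm across at the foot, 148 mm at the rim, 105 mm high, wall 3.5 mm, floor 4 mm. Origin: centre of the underside, z up.
- pail_rim (a point): centre of the pail's mouth, at rim height
- salt_shaker: bystander: salt shaker, glass with a grey cap, 44 mm across, 90 mm high; origin under its centre
- spice_jar: bystander: spice jar with a green cap, 46 mm across, 106 mm high; origin under its centre
- honey_jar: bystander: squat jar with a dark lid, 49 mm across, 75 mm high; origin under its centre
- tape_roll: bystander: roll of tape lying flat, 104 mm across, 25 mm high; origin under its centre
- tumbler: bystander: drinking glass, 81 mm across, 93 mm high; origin under its centre
Mind the look-alikes: they are no part of the job. Leave any blue look-alike of the core alone.

How it is judged (in metres and radians):
On the way, in this order (a step that is already met when the one before it is completed fails the run):
1. the bare core is clear of the spindle (horizontal distance between core_mid and holder above 0.06 m), for 0.1 s.
2. the fresh roll is over the spindle and down on the base (horizontal distance between paper_roll and holder below 0.006 m and z of paper_roll in the frame of holder below 0.02 m and angle between paper_roll's own z axis and vertical below 0.06 rad), for 0.1 s.
At the end, for the whole second after the job is handed in: The core is inside the upright pail (its middle within 60 mm of the pail's axis, under 100 mm above its underside); the roll is upright on the spindle, its lower end on the base (within 4 mm); the arm's bar is against the paper (within 4 mm); core and roll are at rest (all of step 2 and horizontal distance between core_mid and pail below 0.06 m and z of core_mid in the frame of pail between 0 and 0.1 m and angle between pail's own z axis and vertical below 0.1 rad and linear speed of each of core, paper_roll below 0.03 m/s and horizontal distance between bar_knob and paper_roll below 0.042 m); the robot touches nothing.
It fails at once if a bystander (salt shaker, spice jar, honey jar, tape roll or tumbler) is moved more than 30 mm (distance of any of salt_shaker, spice_jar, honey_jar, tape_roll, tumbler from where it was at the start of the episode above 0.03 m).
It also fails if it takes over 64 s, if anything falls off the work surface, if the arm or the gripper's body presses on something with over 40 N, if the wrist force passes 120 N, or if a joint passes its speed limit or range.

## Working session

There is one attempt and no reset: what is moved stays moved. The work goes in short steps, Python scripts to look and compute and a tool call to move; the robot and the scene stay as the last step left them, time stands still between calls to the robot, and variables do not carry over. Pictures are saved under pics/ and viewed, at most 10 in all, crops included, and the job is handed in when it is done.

Besides the shell and the picture viewer there is one more tool, called as name(argument=value, ...) on one line, values as JSON. servo_tool: Moves the arm, as the interface text tells. Its arguments: {"type":"object","properties":{"motion":{"type":"array","items":{"type":"object","properties":{"jaw":{"type":"number"},"linear":{"type":"array","items":{"type":"number"}},"spin":{"type":"number"}}}},"newtons":{"type":"number"}},"required":["motion"]}

```bash
mkdir -p pics; cat > h.py <<'E'
import numpy as np, cv2
from cell import sense, capture, job_done, hold_point_z
def cam(n):
    s=sense(); c=capture(n)
    if n=="wrist":
        T=np.eye(4);T[:3,:3]=np.array(s["orientation"]);T[:3,3]=s["tool_pos"];c["T"]=T@np.array(c["T_tool_cam"])
    c["T"]=np.array(c["T"]);c["mtx"]=np.array(c["mtx"]);return c
def ray(c,u,v):
    D=np.array([c["k1"],0,0,0,0],float)
    p=cv2.undistortPoints(np.array([[[u,v]]],float),c["mtx"],D)[0,0]
    d=c["T"][:3,:3]@np.array([p[0],-p[1],-1.]);return c["T"][:3,3],d/np.linalg.norm(d)
def onz(c,u,v,z):
    o,d=ray(c,u,v);return o+d*(z-o[2])/d[2]
def proj(c,P):
    q=np.linalg.inv(c["T"])@np.append(P,1.);q=np.array([[[q[0],-q[1],-q[2]]]])
    return cv2.projectPoints(q,np.zeros(3),np.zeros(3),c["mtx"],np.array([c["k1"],0,0,0,0],float))[0][0,0]
def tri(ca,a,cb,b):
    o1,d1=ray(ca,*a);o2,d2=ray(cb,*b)
    s=np.linalg.lstsq(np.c_[d1,-d2],o2-o1,rcond=None)[0]
    p,q=o1+d1*s[0],o2+d2*s[1];return (p+q)/2,np.linalg.norm(p-q)
E
python3 - <<'E'
from h import *
for n in("scene","side","wrist"):
    c=cam(n);cv2.imwrite(f"pics/{n}0.png",c["img"]);print(n,c["T"].round(3).tolist(),c["mtx"].tolist(),c["k1"])
s=sense();print(s,hold_point_z)
E
```

```text
scene [[0.83, 0.267, -0.49, -0.119], [-0.557, 0.415, -0.719, -1.079], [0.011, 0.87, 0.493, 0.807], [0.0, 0.0, 0.0, 1.0]] [[417.7430560557691, 0.0, 322.21361666988156], [0.0, 417.7430560557691, 195.73871425752878], [0.0, 0.0, 1.0]] -0.021775424928662714
side [[0.998, 0.039, -0.058, 0.436], [-0.069, 0.635, -0.769, -1.031], [0.007, 0.771, 0.636, 0.87], [0.0, 0.0, 0.0, 1.0]] [[425.67678127725947, 0.0, 319.85577683629526], [0.0, 425.67678127725947, 197.52814897964817], [0.0, 0.0, 1.0]] -0.026621567738964423
wrist [[0.41, -0.88, -0.239, 0.163], [0.912, 0.395, 0.109, 0.528], [-0.001, -0.263, 0.965, 0.374], [0.0, 0.0, 0.0, 1.0]] [[357.3057875527105, 0.0, 320.79010834923537], [0.0, 357.3057875527105, 200.5746681401573], [0.0, 0.0, 1.0]] -0.0012205778843545757
{'t': 0.15, 'joints': array([ 6.20156413e+01,  1.72091330e+01,  8.71711535e+01,  1.49544792e-03,
        7.56695169e+01, -3.81414194e+00]), 'joint_vel': array([-0.08271625, -0.07455865, -0.1543746 ,  0.07502356,  0.02101078,
        0.02633796]), 'effort': array([-6.46656790e-04, -5.43662024e+01, -3.61888075e+01, -1.09286743e-04,
        3.16167854e-03,  6.44451711e-05]), 'tool_pos': array([0.22509973, 0.50164321, 0.23085104]), 'orientation': array([[-9.12330410e-01,  4.09454562e-01, -4.30202102e-04],
       [ 4.09454780e-01,  9.12330100e-01, -7.55732362e-04],
       [ 8.30482637e-05, -8.65625923e-04, -9.99999622e-01]]), 'contact_force': array([0.80887884, 0.65545618, 0.62254433]), 'ft_torque': array([0.059997  , 0.01299521, 0.00575461]), 'gripper_force': 0.0, 'gripper_width': 1.000182728977963} 0.0187
```

View pics/scene0.png

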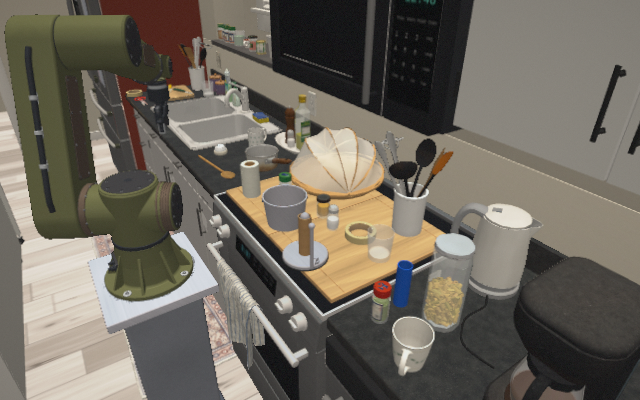

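View pics/side0.png

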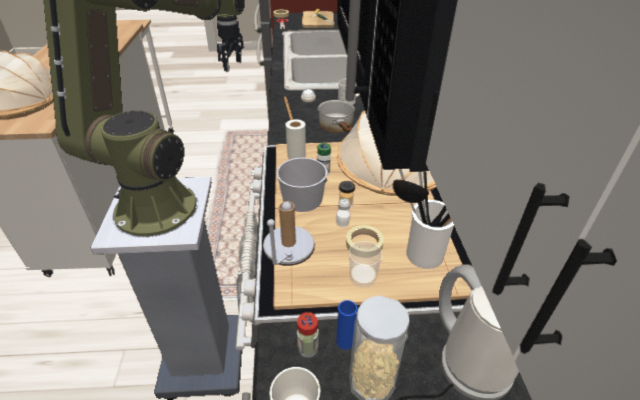

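The scene view shows the core and holder at (305,245), the pail at (286,208) and the roll at (250,178). In the side view they are at (288,235), (302,184) and (296,138). The brown tube on the holder fits "core"; the blue one at (403,284) is the look-alike. The next picture is an enlarged crop to confirm.

```bash
python3 - <<'E'
import cv2,numpy as np
a=cv2.imread("pics/scene0.png")[150:280,225:355];b=cv2.imread("pics/side0.png")[110:270,245:385]
a=cv2.resize(a,(400,400),interpolation=2);b=cv2.resize(b,(400,457),interpolation=2)
o=np.zeros((457,800,3),np.uint8);o[:400,:400]=a;o[:,400:]=b;cv2.imwrite("pics/crop1.png",o)
E
```

```text
(no output)
```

View pics/crop1.png

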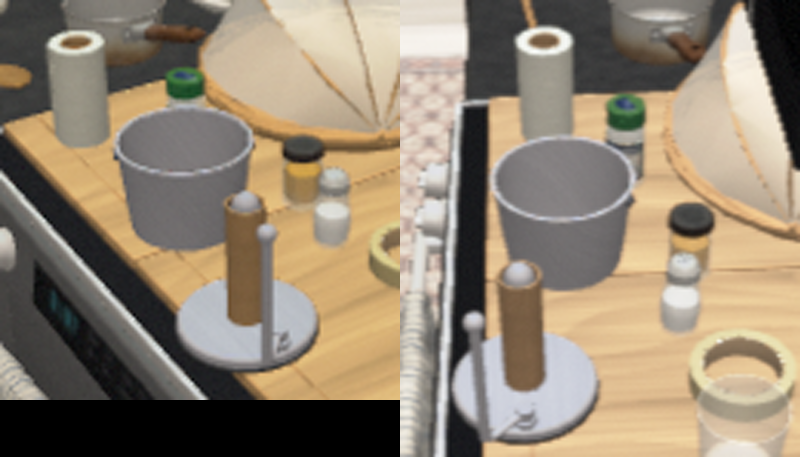

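```bash
python3 - <<'E'
from h import *
A=cam("scene");B=cam("side")
for n,a,b,z in [("knob",(311.4,225.7),(270.6,222.4),.194),("core",(304.3,215.3),(287,204.5),.164),("roll",(250,163.6),(295.4,124.7),.148),("pail",(285.1,194.5),(302.4,172),.123),("piv",(316.6,260.5),(288.7,255.3),.04),
 ("spice",(225+185/3.077,150+78/3.077),(245+227/2.857,110+105/2.857),.124),("honey",(225+303/3.077,150+147/3.077),(245+292/2.857,110+215/2.857),.093),("salt",(225+335/3.077,150+175/3.077),(245+285/2.857,110+258/2.857),.108)]:
    p,e=tri(A,a,B,b);print(n,p.round(3),round(e,4),onz(A,*a,z).round(3)[:2],onz(B,*b,z).round(3)[:2])
E
```

```text
knob [ 0.377 -0.301  0.194] 0.0033 [ 0.376 -0.303] [ 0.376 -0.298]
core [ 0.414 -0.203  0.163] 0.0047 [ 0.412 -0.208] [ 0.414 -0.201]
roll [0.446 0.228 0.148] 0.0024 [0.445 0.226] [0.446 0.231]
pail [ 0.46  -0.009  0.124] 0.0011 [ 0.461 -0.008] [ 0.46  -0.006]
piv [ 0.413 -0.269  0.044] 0.0071 [ 0.415 -0.27 ] [ 0.413 -0.261]
spice [0.537 0.129 0.118] 0.0058 [0.53  0.114] [0.536 0.126]
honey [ 0.592 -0.04   0.089] 0.0069 [ 0.586 -0.052] [ 0.591 -0.04 ]
salt [ 0.574 -0.126  0.102] 0.0085 [ 0.566 -0.141] [ 0.573 -0.127]
```

servo_tool(motion=[{"jaw":0,"linear":[-0.03,-0.035,-0.03],"spin":-3},{"jaw":0,"linear":[-0.06,-0.07,-0.059],"spin":-6},{"jaw":0,"linear":[-0.09,-0.11,-0.059],"spin":-9},{"jaw":0,"linear":[-0.12,-0.148,-0.059],"spin":-12},{"jaw":0,"linear":[-0.15,-0.185,-0.059],"spin":-15},{"jaw":0,"linear":[-0.18,-0.222,-0.059],"spin":-18},{"jaw":0,"linear":[-0.21,-0.259,-0.059],"spin":-21},{"jaw":0,"linear":[-0.24,-0.296,-0.059],"spin":-24.2}], newtons=20)

```text
t: 1.05
tool_pos: [0.3228, 0.1316, 0.2905]
orientation: [[-1.0, -0.003, 0.001], [-0.003, 1.0, 0.0], [-0.001, 0.0, -1.0]]
contact_force: [1.2, -0.7, -0.1]
gripper_width: 1.004
gripper_force: 0.0
```

servo_tool(motion=[{"jaw":0,"linear":[-0.012,-0.045,0],"spin":0},{"jaw":0,"linear":[-0.024,-0.09,0],"spin":0},{"jaw":0,"linear":[-0.036,-0.135,0],"spin":0},{"jaw":0,"linear":[-0.048,-0.18,0],"spin":0},{"jaw":0,"linear":[-0.06,-0.225,0],"spin":0},{"jaw":0,"linear":[-0.072,-0.27,0],"spin":0},{"jaw":0,"linear":[-0.084,-0.315,0],"spin":0},{"jaw":0,"linear":[-0.09,-0.336,0],"spin":0}])

```text
t: 1.85
tool_pos: [0.4132, -0.2055, 0.2898]
orientation: [[-1.0, 0.002, -0.001], [0.002, 1.0, 0.0], [0.001, 0.0, -1.0]]
contact_force: [0.2, 0.8, 0.3]
gripper_width: 0.998
gripper_force: 0.0
```

servo_tool(motion=[{"jaw":0,"linear":[0,0,0],"spin":0},{"jaw":0,"linear":[0,0,0],"spin":0},{"jaw":0,"linear":[0,0,0],"spin":0}])

```text
t: 2.15
tool_pos: [0.413, -0.2017, 0.2904]
orientation: [[-1.0, -0.001, 0.0], [-0.001, 1.0, 0.0], [-0.0, 0.0, -1.0]]
contact_force: [0.2, 1.1, 0.4]
gripper_width: 0.999
gripper_force: 0.0
```

```bash
python3 - <<'E'
from h import *
c=cam("wrist");cv2.imwrite("pics/w1.png",c["img"])
for P in [(.413,-.204,.164),(.413,-.204,.174),(.376,-.301,.194)]: print(proj(c,P).round(1))
E
```

```text
[318.4 193.3]
[318.4 196.5]
[173.  150.4]
```

View pics/w1.png

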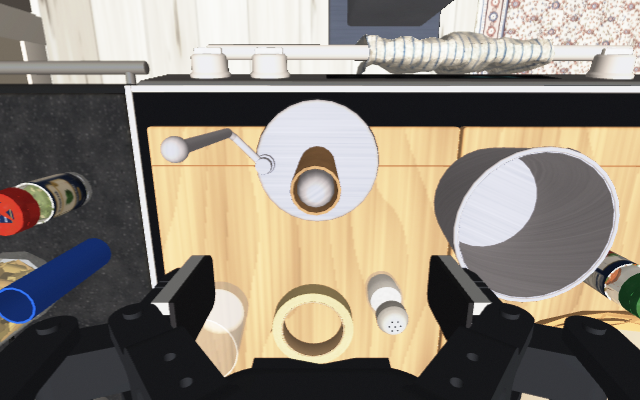

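The wrist view shows the core top centred at (315,189), the spindle cap at (316,188), the knob at (174,149), the pail mouth at (537,224), and the base disc at (317,160). The brown core on the spindle is confirmed as the target; the blue tube at (50,275) is left alone.

```bash
python3 - <<'E'
from h import *
c=cam("wrist")
for n,u,v,z in [("core",315.5,189.5,.164),("cap",316,188,.170),("knob",174,149,.194),("pail",536,224,.123),("base",317,160,.034),("piv",265,165,.038)]: print(n,onz(c,u,v,z).round(4))
# disc contour check: bluish-light base
print(sense()["tool_pos"])
E
```

```text
core [ 0.4101 -0.2062  0.164 ]
cap [ 0.4075 -0.2058  0.17  ]
knob [ 0.3752 -0.3003  0.194 ]
pail [ 0.4522 -0.0047  0.123 ]
base [ 0.4072 -0.2064  0.034 ]
piv [ 0.4123 -0.2644  0.038 ]
[ 0.41310895 -0.20164746  0.29056793]
```

servo_tool(motion=[{"jaw":0,"linear":[0.003,-0.004,0.03],"spin":0},{"jaw":0,"linear":[0.003,-0.004,0.07],"spin":0},{"jaw":0,"linear":[0.003,-0.004,0.11],"spin":0},{"jaw":0,"linear":[0.003,-0.004,0.15],"spin":0},{"jaw":0,"linear":[0.003,-0.004,0.164],"spin":0},{"jaw":0,"linear":[0.003,-0.004,0.164],"spin":0},{"jaw":130,"linear":[0.003,-0.004,0.164],"spin":0},{"jaw":255,"linear":[0.003,-0.004,0.164],"spin":0}], newtons=20)

```text
t: 3.05
tool_pos: [0.4108, -0.2066, 0.1277]
orientation: [[-1.0, -0.001, 0.002], [-0.001, 1.0, -0.001], [-0.002, -0.001, -1.0]]
contact_force: [0.2, -0.2, -0.1]
gripper_width: 0.691
gripper_force: 0.0
```

servo_tool(motion=[{"jaw":255,"linear":[0,0,0],"spin":0},{"jaw":255,"linear":[0,0,0],"spin":0},{"jaw":255,"linear":[0,0,0],"spin":0},{"jaw":255,"linear":[0,0,0],"spin":0},{"jaw":255,"linear":[0,0,-0.01],"spin":0},{"jaw":255,"linear":[0,0,-0.03],"spin":0}])

```text
t: 3.65
tool_pos: [0.4097, -0.2062, 0.1565]
orientation: [[-1.0, -0.001, -0.002], [-0.001, 1.0, 0.001], [0.002, 0.001, -1.0]]
contact_force: [-0.2, 0.8, 0.1]
gripper_width: 0.468
gripper_force: 20.3
```

servo_tool(motion=[{"jaw":255,"linear":[0,0,-0.035],"spin":0},{"jaw":255,"linear":[0,0,-0.07],"spin":0},{"jaw":255,"linear":[0,0,-0.105],"spin":0},{"jaw":255,"linear":[0,0,-0.135],"spin":0},{"jaw":255,"linear":[0,0,-0.145],"spin":0},{"jaw":255,"linear":[0,0,-0.145],"spin":0},{"jaw":255,"linear":[-0.005,0.025,-0.145],"spin":0},{"jaw":255,"linear":[-0.012,0.06,-0.145],"spin":0}])

```text
t: 4.45
tool_pos: [0.4216, -0.1464, 0.2997]
orientation: [[-1.0, 0.002, -0.002], [0.002, 1.0, 0.001], [0.002, 0.001, -1.0]]
contact_force: [0.7, -0.8, -0.1]
gripper_width: 0.466
gripper_force: 20.3
```

servo_tool(motion=[{"jaw":255,"linear":[-0.008,0.035,0],"spin":0},{"jaw":255,"linear":[-0.016,0.07,0],"spin":0},{"jaw":255,"linear":[-0.025,0.105,0],"spin":0},{"jaw":255,"linear":[-0.033,0.135,0],"spin":0},{"jaw":255,"linear":[-0.033,0.14,0],"spin":0},{"jaw":255,"linear":[-0.033,0.14,0],"spin":0},{"jaw":255,"linear":[-0.033,0.14,0],"spin":0}])

```text
t: 5.15
tool_pos: [0.4547, -0.007, 0.3006]
orientation: [[-1.0, -0.0, -0.001], [-0.0, 1.0, -0.0], [0.001, -0.0, -1.0]]
contact_force: [0.4, -0.3, 0.1]
gripper_width: 0.468
gripper_force: 20.4
```

```bash
python3 - <<'E'
from h import *
c=cam("wrist");d=cam("side");o=np.hstack([cv2.resize(c["img"],(480,300)),cv2.resize(d["img"][90:290,220:420],(300,300))]);cv2.imwrite("pics/w2.png",o)
print(sense()["tool_pos"],sense()["gripper_width"])
E
```

```text
[ 0.45483761 -0.00731336  0.30097679] 0.4726567868389309
```

View pics/w2.png

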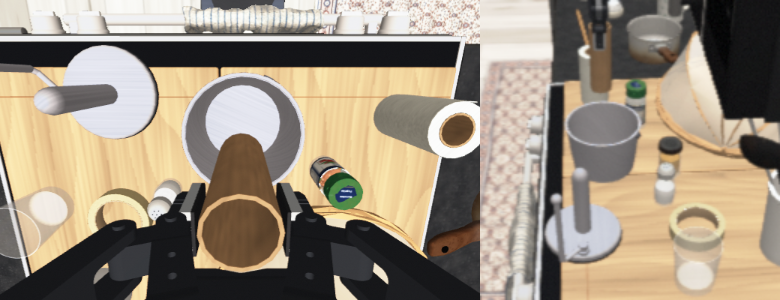

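```bash
python3 - <<'E'
from h import *
c=cam("wrist")
for n,u,v,z in [("pail",326,175,.123),("pailfloor",242/.75,116/.75,.022),("roll",459.5/.75,129/.75,.148),("cap",47/.75,99/.75,.168),("base",112/.75,92/.75,.034)]: print(n,onz(c,u,v,z).round(4))
E
```

```text
pail [ 0.4504 -0.003   0.123 ]
pailfloor [ 0.4458 -0.0055  0.022 ]
roll [0.4432 0.2376 0.148 ]
cap [ 0.4081 -0.2041  0.168 ]
base [ 0.408  -0.2002  0.034 ]
```

servo_tool(motion=[{"jaw":255,"linear":[0.004,0.003,0.03],"spin":0},{"jaw":255,"linear":[0.004,0.003,0.07],"spin":0},{"jaw":255,"linear":[0.004,0.003,0.11],"spin":0},{"jaw":255,"linear":[0.004,0.003,0.15],"spin":0},{"jaw":255,"linear":[0.004,0.003,0.17],"spin":0},{"jaw":255,"linear":[0.004,0.003,0.176],"spin":0},{"jaw":255,"linear":[0.004,0.003,0.176],"spin":0},{"jaw":60,"linear":[0.004,0.003,0.176],"spin":0}])

```text
t: 6.1
tool_pos: [0.4517, -0.0037, 0.1265]
orientation: [[-1.0, -0.0, 0.002], [-0.0, 1.0, -0.0], [-0.002, -0.0, -1.0]]
contact_force: [0.2, 0.1, -0.4]
gripper_width: 0.626
gripper_force: 0.0
```

servo_tool(motion=[{"jaw":60,"linear":[0,0,0],"spin":0},{"jaw":60,"linear":[0,0,0],"spin":0},{"jaw":60,"linear":[0,0,0],"spin":0},{"jaw":60,"linear":[0,0,-0.03],"spin":0},{"jaw":60,"linear":[0,0,-0.07],"spin":0},{"jaw":0,"linear":[0,0,-0.11],"spin":0},{"jaw":0,"linear":[0,0,-0.15],"spin":0},{"jaw":0,"linear":[0,0,-0.165],"spin":0}])

```text
t: 6.9
tool_pos: [0.4517, -0.0035, 0.2944]
orientation: [[-1.0, -0.001, 0.006], [-0.001, 1.0, -0.001], [-0.006, -0.001, -1.0]]
contact_force: [0.4, 0.3, -0.1]
gripper_width: 1.002
gripper_force: 0.0
```

servo_tool(motion=[{"jaw":0,"linear":[0.001,0.04,0],"spin":0},{"jaw":0,"linear":[0.003,0.085,0],"spin":0},{"jaw":0,"linear":[0.005,0.13,0],"spin":0},{"jaw":0,"linear":[0.006,0.175,0],"spin":0},{"jaw":0,"linear":[0.008,0.22,0],"spin":0},{"jaw":0,"linear":[0.008,0.2375,0],"spin":0},{"jaw":0,"linear":[0.008,0.2375,0],"spin":0},{"jaw":0,"linear":[0.008,0.2375,0],"spin":0}])

```text
t: 7.7
tool_pos: [0.4428, 0.2339, 0.2903]
orientation: [[-1.0, -0.001, -0.0], [-0.001, 1.0, -0.0], [0.0, -0.0, -1.0]]
contact_force: [-0.0, -0.2, 0.1]
gripper_width: 0.994
gripper_force: 0.0
```

```bash
python3 - <<'E'
from h import *
c=cam("wrist");cv2.imwrite("pics/w3.png",c["img"]);print(sense()["tool_pos"],proj(c,(.444,.234,.148)))
h=cv2.cvtColor(c["img"],cv2.COLOR_BGR2HSV)
E
```

```text
[0.44292796 0.23339877 0.29037318] [321.54762758 190.07028279]
```

View pics/w3.png

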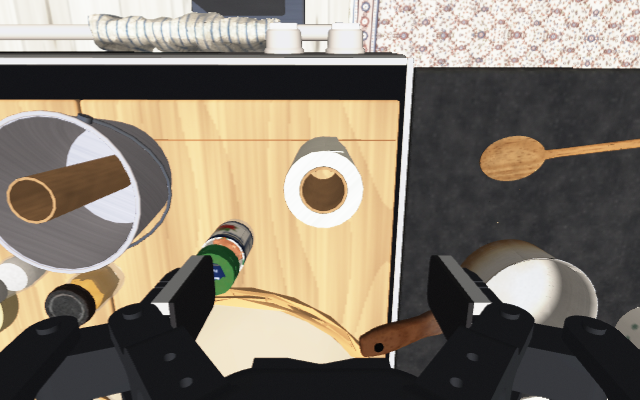

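```bash
python3 - <<'E'
from h import *
c=cam("wrist");print(onz(c,323.5,188.7,.148),sense()["tool_pos"])
E
```

```text
[0.44301922 0.23512692 0.148     ] [0.44301522 0.23318432 0.29043463]
```

servo_tool(motion=[{"jaw":0,"linear":[0,0.0018,0.04],"spin":0},{"jaw":0,"linear":[0,0.0018,0.08],"spin":0},{"jaw":0,"linear":[0,0.0018,0.12],"spin":0},{"jaw":0,"linear":[0,0.0018,0.15],"spin":0},{"jaw":0,"linear":[0,0.0018,0.175],"spin":0},{"jaw":0,"linear":[0,0.0018,0.187],"spin":0},{"jaw":0,"linear":[0,0.0018,0.187],"spin":0},{"jaw":255,"linear":[0,0.0018,0.187],"spin":0}], newtons=35)

```text
t: 8.6
tool_pos: [0.4435, 0.2357, 0.1044]
orientation: [[-1.0, -0.0, 0.001], [-0.0, 1.0, 0.001], [-0.001, 0.001, -1.0]]
contact_force: [-0.1, 1.1, 0.4]
gripper_width: 0.863
gripper_force: 0.0
```

servo_tool(motion=[{"jaw":255,"linear":[0,0,0],"spin":0},{"jaw":255,"linear":[0,0,0],"spin":0},{"jaw":255,"linear":[0,0,0],"spin":0},{"jaw":255,"linear":[0,0,-0.01],"spin":0},{"jaw":255,"linear":[0,0,-0.035],"spin":0},{"jaw":255,"linear":[0,0,-0.07],"spin":0},{"jaw":255,"linear":[0,0,-0.11],"spin":0},{"jaw":255,"linear":[0,0,-0.15],"spin":0}])

```text
t: 9.4
tool_pos: [0.4425, 0.2357, 0.2559]
orientation: [[-1.0, -0.001, 0.001], [-0.001, 1.0, 0.0], [-0.001, 0.0, -1.0]]
contact_force: [-0.4, 0.8, -1.1]
gripper_width: 0.768
gripper_force: 39.4
```

servo_tool(motion=[{"jaw":255,"linear":[0,0,-0.03],"spin":0},{"jaw":255,"linear":[0,-0.01,-0.05],"spin":0},{"jaw":255,"linear":[0.003,-0.04,-0.05],"spin":0},{"jaw":255,"linear":[0.006,-0.08,-0.05],"spin":0},{"jaw":255,"linear":[0.01,-0.12,-0.05],"spin":0},{"jaw":255,"linear":[0.013,-0.16,-0.05],"spin":0},{"jaw":255,"linear":[0.016,-0.2,-0.05],"spin":0},{"jaw":255,"linear":[0.019,-0.24,-0.05],"spin":0}])

```text
t: 10.2
tool_pos: [0.4234, -0.0056, 0.3044]
orientation: [[-1.0, -0.001, 0.001], [-0.001, 1.0, 0.0], [-0.001, 0.0, -1.0]]
contact_force: [1.7, 0.5, -1.5]
gripper_width: 0.767
gripper_force: 39.4
```

servo_tool(motion=[{"jaw":255,"linear":[0.003,-0.04,0],"spin":0},{"jaw":255,"linear":[0.006,-0.08,0],"spin":0},{"jaw":255,"linear":[0.009,-0.12,0],"spin":0},{"jaw":255,"linear":[0.012,-0.16,0],"spin":0},{"jaw":255,"linear":[0.015,-0.19,0],"spin":0},{"jaw":255,"linear":[0.015,-0.201,0],"spin":0},{"jaw":255,"linear":[0.015,-0.201,0],"spin":0},{"jaw":255,"linear":[0.015,-0.201,0],"spin":0}])

```text
t: 11.0
tool_pos: [0.4092, -0.2043, 0.3037]
orientation: [[-1.0, -0.001, 0.0], [-0.001, 1.0, 0.0], [-0.0, 0.0, -1.0]]
contact_force: [0.5, 1.2, -1.1]
gripper_width: 0.767
gripper_force: 39.4
```

```bash
python3 - <<'E'
from h import *
c=cam("wrist");d=cam("side");e=cam("scene")
o=np.zeros((600,800,3),np.uint8);o[:300,:480]=cv2.resize(c["img"],(480,300));o[300:,:300]=cv2.resize(d["img"][120:270,220:370],(300,300));o[300:,400:700]=cv2.resize(e["img"][130:280,225:375],(300,300));cv2.imwrite("pics/w4.png",o)
print(sense()["tool_pos"])
E
```

```text
[ 0.40935689 -0.20413367  0.30357841]
```

View pics/w4.png

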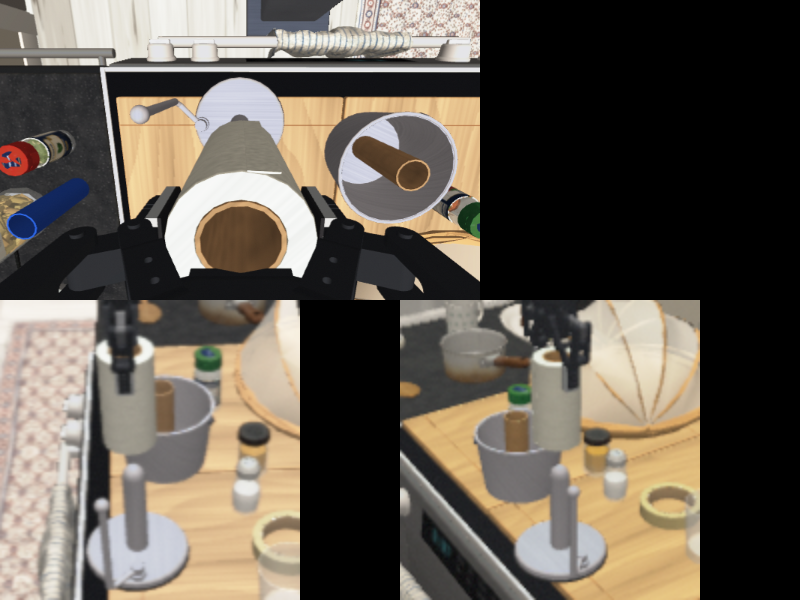

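Roll held above the spindle; the core stands upright in the pail. In the side and scene crops the spindle seems a pixel or two to the right of the roll's axis, so I'll quantify that offset.

```bash
python3 - <<'E'
from h import *
import cv2
im={}
c=cam("wrist");print("hole",onz(c,241/.75,240/.75,.3485).round(4))
for n,rr in (("side",(168,176,186,206,214,222,230)),("scene",(165,178,190,222,230,238,246))):
    d=cam(n);g=cv2.GaussianBlur(d["img"],(1,3),0).astype(float).sum(2)
    x0=(220 if n=="side" else 225)
    print(n,"spindle guess",[proj(d,(.4085,-.2055,z)).round(1).tolist() for z in(.16,.06)],"roll guess",[proj(d,(.409,-.2045,z)).round(1).tolist() for z in(.33,.23)])
    for r in rr:
        cx=int(proj(d,(.409,-.205,.16))[0]);print(r,cx-22,g[r,cx-22:cx+22].astype(int).tolist())
E
```

```text
hole [ 0.4072 -0.2045  0.3485]
side spindle guess [[284.9, 207.0], [286.6, 235.1]] roll guess [[281.8, 150.7], [283.8, 185.1]]
168 263 [586, 682, 508, 190, 74, 89, 187, 332, 401, 419, 427, 437, 444, 448, 447, 437, 425, 419, 423, 426, 429, 430, 436, 449, 455, 459, 456, 452, 446, 440, 433, 424, 413, 393, 361, 332, 314, 312, 315, 306, 289, 285, 274, 283]
176 263 [638, 520, 273, 107, 77, 77, 108, 242, 357, 410, 422, 432, 436, 441, 446, 453, 452, 453, 455, 457, 459, 457, 461, 461, 458, 456, 451, 443, 444, 442, 433, 423, 413, 395, 358, 305, 281, 278, 279, 279, 276, 268, 259, 277]
186 263 [683, 509, 193, 81, 77, 80, 78, 123, 299, 385, 410, 422, 434, 439, 442, 450, 452, 451, 450, 454, 453, 455, 453, 455, 451, 451, 445, 446, 440, 436, 427, 420, 410, 398, 385, 407, 417, 417, 422, 423, 421, 412, 433, 466]
206 263 [512, 192, 77, 74, 80, 78, 81, 76, 79, 77, 80, 176, 451, 564, 575, 571, 567, 553, 492, 482, 530, 564, 585, 590, 591, 573, 539, 484, 410, 346, 331, 332, 327, 328, 328, 329, 329, 331, 334, 333, 332, 331, 326, 327]
214 263 [349, 130, 78, 79, 82, 78, 74, 77, 81, 80, 75, 167, 417, 530, 545,
[... 1597 characters left out ...]
16, 521, 524]
230 280 [377, 369, 351, 361, 362, 367, 361, 357, 359, 365, 378, 391, 415, 424, 464, 471, 482, 497, 498, 464, 346, 336, 348, 353, 356, 352, 347, 343, 335, 315, 325, 353, 353, 411, 511, 517, 518, 519, 523, 524, 524, 533, 532, 536]
238 280 [521, 525, 526, 530, 530, 523, 517, 513, 503, 501, 510, 528, 534, 535, 540, 540, 540, 539, 538, 512, 387, 339, 353, 359, 359, 354, 352, 349, 338, 319, 331, 360, 355, 407, 519, 520, 521, 526, 527, 532, 536, 535, 532, 527]
246 280 [466, 513, 523, 528, 533, 543, 562, 583, 593, 596, 596, 592, 592, 597, 595, 596, 597, 601, 602, 564, 424, 344, 355, 363, 367, 358, 355, 353, 340, 318, 331, 360, 356, 438, 600, 599, 597, 596, 595, 593, 590, 591, 592, 589]
```

servo_tool(motion=[{"jaw":255,"linear":[-0.0015,-0.002,0.01],"spin":0},{"jaw":255,"linear":[-0.0015,-0.002,0.025],"spin":0},{"jaw":255,"linear":[-0.0015,-0.002,0.035],"spin":0},{"jaw":255,"linear":[-0.0015,-0.002,0.042],"spin":0},{"jaw":255,"linear":[-0.0015,-0.002,0.049],"spin":0},{"jaw":255,"linear":[-0.0015,-0.002,0.056],"spin":0},{"jaw":255,"linear":[-0.0015,-0.002,0.063],"spin":0},{"jaw":255,"linear":[-0.0015,-0.002,0.07],"spin":0}])

```text
t: 12.1
tool_pos: [0.4107, -0.2072, 0.2328]
orientation: [[-1.0, -0.001, 0.0], [-0.001, 1.0, -0.0], [-0.0, -0.0, -1.0]]
contact_force: [-0.8, 0.4, -1.3]
gripper_width: 0.77
gripper_force: 39.4
```

servo_tool(motion=[{"jaw":255,"linear":[0,0,0.02],"spin":0},{"jaw":255,"linear":[0,0,0.04],"spin":0},{"jaw":255,"linear":[0,0,0.06],"spin":0},{"jaw":255,"linear":[0,0,0.08],"spin":0},{"jaw":255,"linear":[0,0,0.095],"spin":0},{"jaw":255,"linear":[0,0,0.105],"spin":0},{"jaw":255,"linear":[0,0,0.112],"spin":0},{"jaw":255,"linear":[0,0,0.112],"spin":0}])

```text
t: 12.9
tool_pos: [0.4109, -0.2074, 0.1212]
orientation: [[-1.0, -0.001, 0.0], [-0.001, 1.0, -0.0], [-0.0, -0.0, -1.0]]
contact_force: [0.7, 0.6, -1.2]
gripper_width: 0.77
gripper_force: 39.1
```

Release and rise.

servo_tool(motion=[{"jaw":150,"linear":[0,0,0.001],"spin":0},{"jaw":0,"linear":[0,0,0.001],"spin":0},{"jaw":0,"linear":[0,0,0.001],"spin":0},{"jaw":0,"linear":[0,0,0.001],"spin":0},{"jaw":0,"linear":[0,0,0.001],"spin":0},{"jaw":0,"linear":[0,0,-0.02],"spin":0},{"jaw":0,"linear":[0,0,-0.05],"spin":0},{"jaw":0,"linear":[0,0,-0.09],"spin":0}])

```text
t: 13.7
tool_pos: [0.41, -0.2068, 0.2114]
orientation: [[-1.0, -0.001, -0.002], [-0.001, 1.0, 0.001], [0.002, 0.001, -1.0]]
contact_force: [0.7, -0.4, 0.7]
gripper_width: 0.999
gripper_force: 0.0
```

servo_tool(motion=[{"jaw":0,"linear":[0,0,-0.04],"spin":0},{"jaw":0,"linear":[0,0,-0.08],"spin":0},{"jaw":100,"linear":[0.01,-0.03,-0.08],"spin":0},{"jaw":100,"linear":[0.02,-0.06,-0.08],"spin":0},{"jaw":100,"linear":[0.034,-0.08,-0.08],"spin":0},{"jaw":100,"linear":[0.034,-0.094,-0.08],"spin":0},{"jaw":100,"linear":[0.034,-0.094,-0.08],"spin":0},{"jaw":100,"linear":[0.034,-0.094,-0.08],"spin":0}])

```text
t: 14.5
tool_pos: [0.3771, -0.3008, 0.2911]
orientation: [[-1.0, -0.001, -0.0], [-0.001, 1.0, 0.0], [0.0, 0.0, -1.0]]
contact_force: [0.8, 1.1, -0.0]
gripper_width: 0.607
gripper_force: 0.0
```

```bash
python3 - <<'E'
from h import *
c=cam("wrist");d=cam("side");e=cam("scene")
o=np.zeros((600,800,3),np.uint8);o[:300,:480]=cv2.resize(c["img"],(480,300));o[300:,:300]=cv2.resize(d["img"][140:265,230:355],(300,300));o[300:,400:700]=cv2.resize(e["img"][150:280,235:365],(300,300));cv2.imwrite("pics/w5.png",o)
print(sense()["tool_pos"],proj(c,(.376,-.301,.194))*.75)
E
```

```text
[ 0.37714668 -0.30045134  0.29130269] [240.89519732 151.57082363]
```

View pics/w5.png

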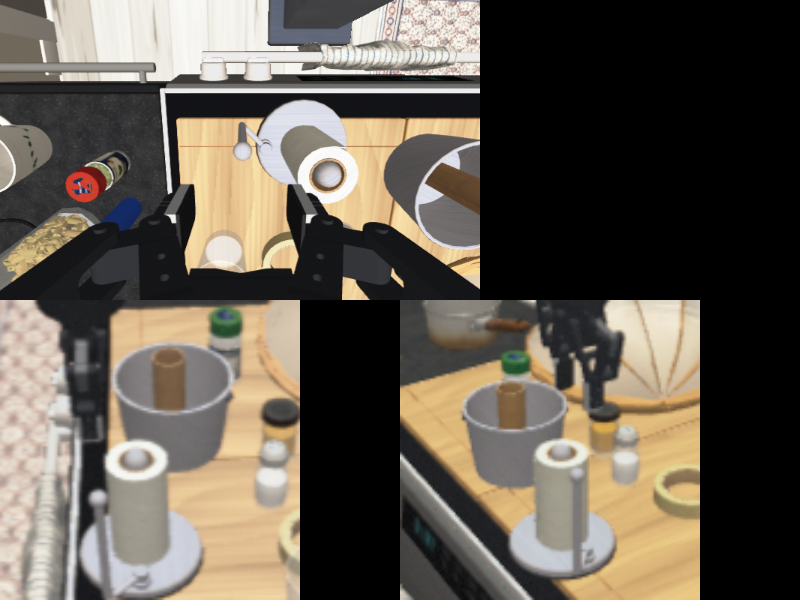

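The roll is seated on the base, with the spindle cap centred in its bore, and the core stands in the pail. The knob is at (242,150) in the wrist panel, as predicted. Next I grip the ball.

servo_tool(motion=[{"jaw":100,"linear":[0.001,0,0.04],"spin":0},{"jaw":100,"linear":[0.001,0,0.08],"spin":0},{"jaw":100,"linear":[0.001,0,0.105],"spin":0},{"jaw":100,"linear":[0.001,0,0.113],"spin":0},{"jaw":255,"linear":[0.001,0,0.113],"spin":0},{"jaw":255,"linear":[0.001,0,0.113],"spin":0},{"jaw":255,"linear":[0.001,0,0.113],"spin":0},{"jaw":255,"linear":[0.001,0,0.113],"spin":0}], newtons=20)

```text
t: 15.45
tool_pos: [0.3763, -0.301, 0.1799]
orientation: [[-1.0, -0.001, 0.002], [-0.001, 1.0, -0.001], [-0.002, -0.001, -1.0]]
contact_force: [0.9, 5.2, 2.6]
gripper_width: 0.186
gripper_force: 19.4
```

servo_tool(motion=[{"jaw":255,"linear":[0,0,0],"spin":0}])

```text
t: 15.55
tool_pos: [0.3763, -0.301, 0.1799]
orientation: [[-1.0, -0.001, 0.002], [-0.001, 1.0, -0.001], [-0.002, -0.001, -1.0]]
contact_force: [1.1, 5.2, 3.2]
gripper_width: 0.186
gripper_force: 19.4
```

servo_tool(motion=[{"jaw":150,"linear":[0,0,0],"spin":0},{"jaw":150,"linear":[0,0,0],"spin":0},{"jaw":150,"linear":[0,0.001,0.005],"spin":0},{"jaw":150,"linear":[0,0.001,0.005],"spin":0},{"jaw":255,"linear":[0,0.001,0.005],"spin":0},{"jaw":255,"linear":[0,0.001,0.005],"spin":0},{"jaw":255,"linear":[0,0.001,0.005],"spin":0},{"jaw":255,"linear":[0,0.001,0.005],"spin":0}])

```text
t: 16.35
tool_pos: [0.3756, -0.3005, 0.1733]
orientation: [[-1.0, -0.0, -0.0], [-0.0, 1.0, -0.0], [0.0, -0.0, -1.0]]
contact_force: [-3.3, -4.1, -0.3]
gripper_width: 0.19
gripper_force: 19.5
```

servo_tool(motion=[{"jaw":255,"linear":[0.004,0.005,0],"spin":0},{"jaw":255,"linear":[0.0077,0.0101,0],"spin":0},{"jaw":255,"linear":[0.0105,0.016,0],"spin":0},{"jaw":255,"linear":[0.0127,0.0222,0],"spin":0},{"jaw":255,"linear":[0.014,0.0285,0],"spin":0},{"jaw":255,"linear":[0.0144,0.0351,0],"spin":0}])

```text
t: 16.95
tool_pos: [0.3606, -0.2653, 0.1733]
orientation: [[-1.0, 0.0, -0.001], [0.0, 1.0, -0.001], [0.001, -0.001, -1.0]]
contact_force: [-10.5, -5.6, 2.3]
gripper_width: 0.191
gripper_force: 19.9
```

servo_tool(motion=[{"jaw":255,"linear":[0.001,0.0065,0],"spin":0},{"jaw":255,"linear":[0,0.0129,0],"spin":0},{"jaw":255,"linear":[-0.002,0.019,0],"spin":0},{"jaw":255,"linear":[-0.0055,0.025,0],"spin":0},{"jaw":255,"linear":[-0.0105,0.0321,0],"spin":0},{"jaw":255,"linear":[-0.0125,0.0345,0],"spin":0}])

```text
t: 17.55
tool_pos: [0.3739, -0.2302, 0.1733]
orientation: [[-1.0, -0.001, -0.0], [-0.001, 1.0, 0.0], [0.0, 0.0, -1.0]]
contact_force: [1.3, -5.7, -1.5]
gripper_width: 0.192
gripper_force: 19.8
```

servo_tool(motion=[{"jaw":255,"linear":[-0.0018,0.0017,0],"spin":0},{"jaw":255,"linear":[-0.0036,0.0033,0],"spin":0},{"jaw":255,"linear":[-0.005,0.0045,0],"spin":0},{"jaw":255,"linear":[-0.005,0.0045,0],"spin":0}])

```text
t: 17.95
tool_pos: [0.3789, -0.2262, 0.1733]
orientation: [[-1.0, -0.0, 0.0], [-0.0, 1.0, -0.0], [-0.0, -0.0, -1.0]]
contact_force: [-0.3, -3.1, 0.1]
gripper_width: 0.19
gripper_force: 19.9
```

servo_tool(motion=[{"jaw":255,"linear":[-0.0015,0.0013,0],"spin":0},{"jaw":255,"linear":[-0.003,0.0025,0],"spin":0},{"jaw":255,"linear":[-0.003,0.0025,0],"spin":0}])

```text
t: 18.25
tool_pos: [0.382, -0.2238, 0.1733]
orientation: [[-1.0, -0.001, 0.001], [-0.001, 1.0, -0.0], [-0.001, -0.0, -1.0]]
contact_force: [0.6, -5.1, -2.0]
gripper_width: 0.184
gripper_force: 19.9
```

servo_tool(motion=[{"jaw":255,"linear":[-0.0015,0.0012,0],"spin":0},{"jaw":255,"linear":[-0.0025,0.002,0],"spin":0},{"jaw":255,"linear":[-0.0025,0.002,0],"spin":0}])

```text
t: 18.55
tool_pos: [0.3827, -0.2233, 0.1733]
orientation: [[-1.0, -0.0, -0.004], [-0.0, 1.0, -0.003], [0.004, -0.003, -1.0]]
contact_force: [-19.5, -21.1, 2.5]
gripper_width: 0.194
gripper_force: 21.1
```

```bash
python3 - <<'E'
from h import *
c=cam("wrist");d=cam("side");e=cam("scene")
o=np.zeros((600,800,3),np.uint8);o[:300,:480]=cv2.resize(c["img"],(480,300));o[200:,480:]=cv2.resize(d["img"][180:280,250:330],(320,400),interpolation=2);o[300:,:240]=cv2.resize(e["img"][190:280,270:342],(240,300),interpolation=2);cv2.imwrite("pics/w6.png",o)
E
```

View pics/w6.png

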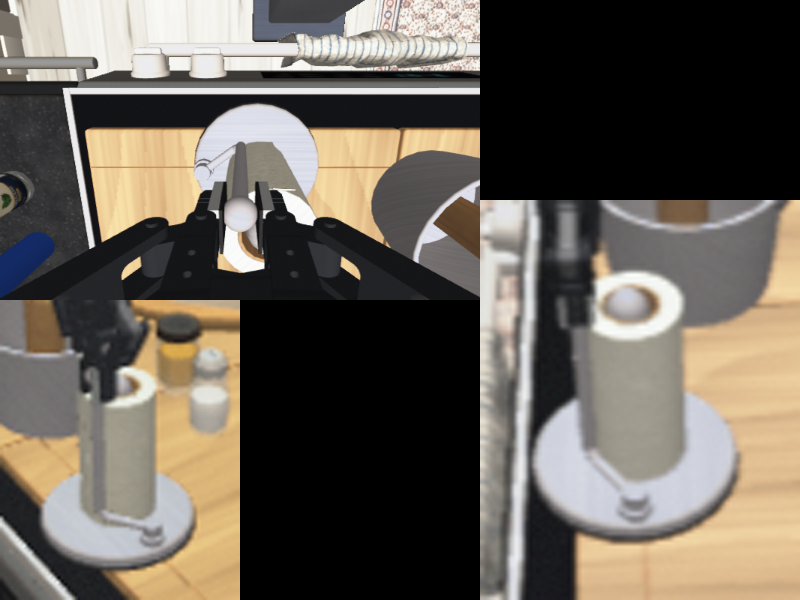

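The bar lies against the paper in all three panels, and the contact force rose to about 29 N. I'll relax the push, open a little and lift.

servo_tool(motion=[{"jaw":255,"linear":[0.001,-0.001,0],"spin":0},{"jaw":175,"linear":[0.0015,-0.001,0],"spin":0},{"jaw":175,"linear":[0.0015,-0.001,0],"spin":0},{"jaw":175,"linear":[0.0015,-0.001,0],"spin":0},{"jaw":175,"linear":[0.0015,-0.001,-0.02],"spin":0},{"jaw":175,"linear":[0.0015,-0.001,-0.05],"spin":0},{"jaw":175,"linear":[0.0015,-0.001,-0.09],"spin":0},{"jaw":175,"linear":[0.0015,-0.001,-0.12],"spin":0}])

```text
t: 19.5
tool_pos: [0.3829, -0.2224, 0.2955]
orientation: [[-1.0, -0.001, 0.001], [-0.001, 1.0, -0.001], [-0.001, -0.001, -1.0]]
contact_force: [0.5, -0.2, 0.3]
gripper_width: 0.318
gripper_force: 0.0
```

servo_tool(motion=[{"jaw":175,"linear":[0,-0.03,0],"spin":0},{"jaw":175,"linear":[0,-0.03,0],"spin":0},{"jaw":175,"linear":[0,-0.03,0],"spin":0}])

```text
t: 19.8
tool_pos: [0.3827, -0.2525, 0.2929]
orientation: [[-1.0, 0.0, -0.001], [0.0, 1.0, 0.001], [0.001, 0.001, -1.0]]
contact_force: [-0.1, -1.4, 0.0]
gripper_width: 0.311
gripper_force: 0.0
```

```bash
python3 - <<'E'
from h import *
c=cam("wrist");d=cam("side");e=cam("scene")
o=np.zeros((600,800,3),np.uint8);o[:300,:480]=cv2.resize(c["img"],(480,300));o[200:,480:]=cv2.resize(d["img"][180:280,250:330],(320,400),interpolation=2);o[300:,:240]=cv2.resize(e["img"][190:280,270:342],(240,300),interpolation=2);cv2.imwrite("pics/w7.png",o)
E
```

```text
(no output)
```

View pics/w7.png

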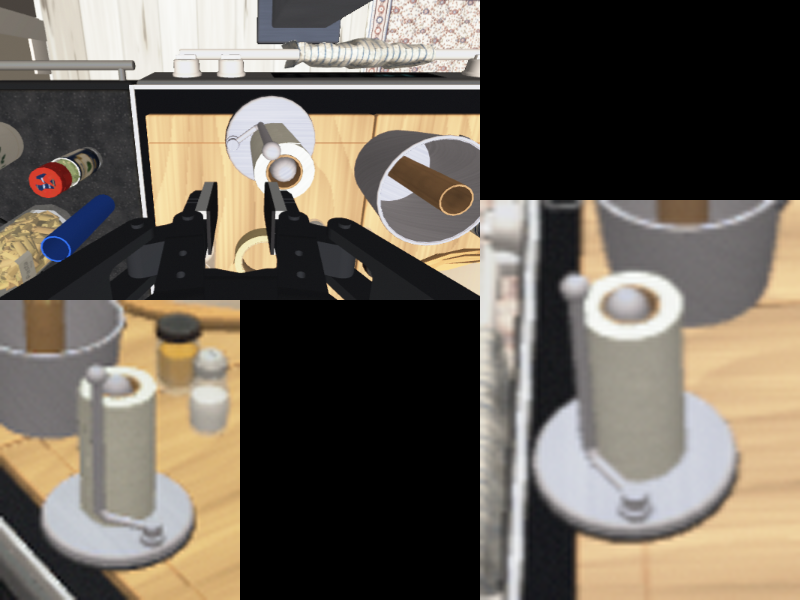

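The bar appears to touch the roll in both fixed views. I'll check the knob-to-roll distance before handing in.

```bash
python3 - <<'E'
from h import *
c=cam("wrist");d=cam("side");e=cam("scene")
k=onz(c,271.5/.75,151/.75,.194);r=onz(c,283.5/.75,168.5/.75,.164);print(k,r,np.linalg.norm((k-r)[:2]))
ks,rs=(250+574/4-120,180+(288-200)/4),(250+(634-480)/4,180+(304-200)/4)
kc,rc=(270+96*.3,190+73*.3),(270+117*.3,190+86*.3)
k2,e1=tri(d,ks,e,kc);r2,e2=tri(d,rs,e,rc);print(k2,r2,e1,e2,np.linalg.norm((k2-r2)[:2]))
E
```

```text
[ 0.38162393 -0.22346721  0.194     ] [ 0.40928246 -0.20638874  0.164     ] 0.032506432231084514
[ 0.38216229 -0.22809326  0.19650473] [ 0.41781738 -0.20245568  0.15869327] 0.0010196736283268409 0.0026095963964996812 0.04391549826279765
```

```bash
python3 -c "
from cell import job_done;print(job_done())"
```

```text
the job is handed in; nothing more can be done
None
```

I handed the job in at about 20 s: the bare core is standing in the pail, the fresh roll is seated on the spindle, and the arm's bar is swung in against the paper; no verdict came back, and the bar-to-roll distance I measured (33 mm and 44 mm in two views, limit 42 mm) is uncertain, though the push stopped firmly at about 29 N.

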